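# Lock a linocut block into its printing bed

## Robot

A 6-joint arm with a two-finger parallel gripper is mounted at the origin on a cart in front of the work surface, level with it; the furniture and walls round the work are solid. World frame = base frame: x ahead of the robot, y to its left, z up, the work surface at z = 0. Lengths are in m, angles in rad, forces in N, time in s.
With the tool pointing down it reaches from about 0.375 to 0.975 m from the base axis. Payload 3.8 kg.
Tool frame: the origin (TCP) lies at the very end of the fingers, on their centre line; the grasp point (between the pads) lies 19 mm behind it; y points along the fingers, x is the direction in which the jaws open and shut, and the axes are right-handed (so a half turn about y gives the same grasp; the last joint's range is limited). The gripper opens to 85 mm and grips with 20 to 120 N. Pads are 22 mm wide; open, the fingers measure 114 mm over their backs; the gripper's body (76 mm by 85 mm) begins 54 mm behind the grasp point. The pads swing forward as they close: fully open they stand 13 mm farther back than shut.
Start: joints at [-1.249, 0.264, 1.604, -0, 1.274, -0.037], TCP at [0.237, -0.632, 0.231] pointing down, gripper open.
Joint ranges: [-2.63, 2.63], [-0.94, 2.18], [0.31, 2.57], [-1.31, 4.45], [0, 2.66], [-2.55, 2.55]. Speed limits (rad/s): [2.57, 2.57, 3.14, 3.14, 3.14, 3.14].

## Interface

Orientations are given as a rotation vector (axis times angle).
In Python, from workcell import bot, cams gives the robot as it stands.
- The arm moves only by the tool play_rows, never from a script. Its argument "motion" is a list of rows, each a list of 2 entries, a list of its own where there are three numbers: the shift along the world's x, y, z normalised to -1 to 1, where 1 is 400 mm, then the turn, a rotation vector about the world's x, y, z normalised to -1 to 1, where 1 is pi/4 rad. In form: [[[tx, ty, tz], [ax, ay, az]], ...]. A call has 1 to 10 rows; each row is the pose to reach, as a shift and turn from the pose commanded when the call began; what a row does not reach only later rows make up. A row lasts 1/8 s, in which the tool goes at most 62.5 mm and 10.7 degrees, less where a joint would pass 70% of its speed; a pose out of reach is approached as far as the arm can. A call with a number of a shift or a turn outside -1 to 1 is refused whole. A call with a gripper value outside its range is refused whole. "gripper" is the closure, from 0 (fully open) to 1 (shut), set as the call begins (left out, the last holds). The fingers move at their own pace and stop on an object; "squeeze" is the grip in N (left out, the last holds). Time passes only in rows, so rows that repeat a pose let the fingers close. It gives the time, the measured TCP pose, the force and the opening at its end, in the units of the state.
- bot.read_state(): the state, without advancing time (a new reading comes with each control period).
- cams.read_camera(name): name is "scene" or "side" or "wrist"; returns (picture, depth): 420x560x3 uint8, red, green, blue; 420x560 float32, m along the optical axis (not along the pixel's ray), 0 where there is no reading.
- cams.calibration(name): a dict with "mtx" (3x3 intrinsics, pixels), "k1" (the pictures are not rectified: a ray, as slopes to the right and down, at radius r is drawn at 1 + k1 r^2 times it, then the intrinsics apply), "R" (3x3) and "t" (3): a world point X has camera coordinates R X + t; the wrist camera has in their place "tool_from_camera" (4x4, takes a point from camera to tool coordinates, whose origin is the TCP and whose axes are the tool frame's). Camera axes: x right, y down, z forward; pixel columns grow to the right and rows downward; lengths in m; the calibration is good to about 2 mm. A picture is of the moment at which its call begins: read the wrist's pose just before it. calibration takes no time and is no camera call.
- bot.finish_job(): hands the job in, once; it reports no verdict.
Trained networks look in the newest picture that a camera, given by its name, has taken for a name from the list of things; names that differ only in an ending like _2 or _b are one class to them, and where a whole thing is asked for, a point or a joint stands for the part that bears it (a point fixed in the world has none). Each returns a list of dicts, best first, with "conf" (0 to 1); they miss things now and then, are a little off and sometimes report something else, mostly with a low value. They report only what shows in the picture. A call takes as long as a camera call.
- cams.recognise(camera, label): "xyz" ([x, y, z] in m, in the coordinates of the camera as it stood for that picture, good to about 4 mm: the middle of the surface that is visible of it).
- cams.regions_of(camera, label): "mask" (420x560 bool, what is visible of it).
- cams.mark_of(camera, label): "xyz" ([x, y, z] in m, in the coordinates of the camera as it stood for that picture, good to about 4 mm: a listed point, or the origin of a listed thing).
The state is a dict: "time": time; "q": joint angles; "joint_vel": joint speeds; "joint_torque": joint torques, N m; "tool_pos": TCP position; "tcp_rot": TCP orientation; "wrist_force": force on the tool from outside, world axes, zero at the start; "torque": the same for the moment, N m; "width": opening from 0.0 (shut) to 1.0 (fully open).
Only numpy, scipy, OpenCV 4.12 (cv2) and the standard library are available. Lean on these libraries where they do the work, as an engineer would, in place of code of your own. Each camera call takes 0.05 s, during which the arm holds its last target.

## Task

Get the linocut block ready for printing. Take the paint tube out of the printing bed and lay it on the table clear of the bed; then slide the block along the feed deck so that its leading edge goes in under the steel lip, and only then press its rear edge down past the two brass catches until it lies flat on the bed floor and both catches have sprung back over it. Do not knock over or shift the ink bottles, the glue stick or the solvent bottle.

Things in the scene. Friction and masses are not known exactly. Their poses are not given: they have to be found in the camera images.
- bed: Fixed plywood printing bed; place and angle vary. Origin: on the table under the middle of the step between raised feed deck and sunken bed; x runs from deck to lip, y to the left of that, z up. Footprint x -215 to 153 mm, y -88 to 88 mm. Wooden cheeks beside the bed: x 24 to 147 mm, inner faces 123 mm apart, tops 48 mm over the table.
- step (a point): Middle of the deck's front edge (bed x 0, y 0, 40 mm over the table). Feed deck: bed x -215 to 0 mm, 170 mm wide, flat, open at sides and rear. A steel guide bar each side, 40 to 49 mm over the table, narrows from about 150 mm apart at x -30 mm to 122.6 mm at x 0, then runs straight over the catch to x 32 mm; they steer the block in between the cheeks.
- seat (a point): Centre of the sunken bed's floor (bed x 64.5 mm, y 0, 10 mm over the table, 30 mm below the deck): where the centre of the block's underside belongs. The bed is 129 mm long (x 0 to 129 mm, from the step to the far wall) and 123 mm wide.
- lip_edge (a point): Middle of the free lower edge of the fixed steel lip on the far wall (bed x 117 mm, 33.5 mm over the table). The lip overhangs the bed from x 117 to 129 mm over its full width; top 37.5 mm over the table.
- block: Linocut block, wood with dark teal carved top; 125 mm long (x), 120 wide (y), 16 thick, corners rounded 6, about 0.28 kg (varies). Origin: centre of its underside. Starts on the feed deck off the centre line, turned up to 0.25 rad; +x edge leads, towards the lip. Too wide to grasp; push its edges. When half of it overhangs step and catches it tips by itself, leading edge down to the bed floor, rear edge rising to about 65 mm over the table.
- block_front (a point): Middle of the lower leading (+x) edge of the block.
- block_rear (a point): Middle of the lower rear (-x) edge of the block.
- catch_left (a joint): Brass spring catch at bed x 3 to 21 mm, +y side; 0 = sprung in, grows outwards (m, to 0.009). Nose sticks 6 mm into the bed, 60 degree slope on top (up to 40 mm over the table), flat underside 27.5 mm over the table; the seated block's top is at 26. The tucked block's rear rests on both noses, tilted about 0.24 rad; about 5 to 12 N down at the middle of the rear edge presses past both.
- catch_right (a joint): The same catch on the -y side.
- tube: Paint tube with blue band and black cap, 105 mm long (its y axis, cap at +y), 36 mm wide (x), 23 mm high, 45 g. Origin: centre of its underside. It starts lying across the sunken bed; grasp it across its 36 mm width. There is open table to the robot's left, round x 0.45, y 0.36 m.
- ink_blue: Blue ink bottle with red cap, standing, 43 mm wide, 60 mm high. Origin: centre of its underside. Leave alone.
- ink_brown: Brown ink bottle with white cap, standing, 43 mm wide, 60 mm high. Origin: centre of its underside. Leave alone.
- glue: Glue stick, yellow with blue cap, standing, 26 mm wide, 89 mm high. Origin: centre of its underside. Leave alone.
- solvent: Pale green square solvent bottle, standing, 64 mm wide, 175 mm high. Origin: centre of its underside. Leave alone.

How it is judged:
By the outcome, as a careful person would: the job done as asked, in the order asked, and still so for the second after the job is handed in, with the robot touching nothing.
It also fails if it takes over 72 s, if anything falls off the work surface, if the arm or the gripper's body presses on something with over 40 N, if the wrist force passes 120 N, or if a joint passes its speed limit or range.

## Working session

There is one attempt and no reset: what is moved stays moved. The work goes in short steps, Python scripts to look and compute and a tool call to move; the robot and the scene stay as the last step left them, time stands still between calls to the robot, and variables do not carry over. Pictures are saved under pics/ and viewed, and the job is handed in when it is done.

Besides the shell and the picture viewer there is one more tool, called after "Request:" as a command line: name --argument value ..., lists and objects as JSON in quotes. play_rows: Moves the arm, as the interface text tells. Its arguments: {"type":"object","properties":{"motion":{"type":"array","items":{"type":"array"}},"gripper":{"type":"number"},"squeeze":{"type":"number"}},"required":["motion"]}

```bash
mkdir -p pics; ls; cat > h.py <<'E'
import numpy as np, cv2
from workcell import bot, cams
from scipy.spatial.transform import Rotation as Rn
def T_wc(name, st=None):
    c=cams.calibration(name)
    if 'R' in c:
        R=np.array(c['R']);t=np.array(c['t']); T=np.eye(4);T[:3,:3]=R.T;T[:3,3]=-R.T@t;return T
    st=st or bot.read_state()
    T=np.eye(4);T[:3,:3]=Rn.from_rotvec(st['tcp_rot']).as_matrix();T[:3,3]=st['tool_pos']
    return T@np.array(c['tool_from_camera'])
def snap(name,fn=None):
    st=bot.read_state(); T=T_wc(name,st); p,d=cams.read_camera(name)
    if fn: cv2.imwrite('pics/'+fn,p[:,:,::-1])
    return p,d,T
def cloud(name,d,T):
    c=cams.calibration(name);M=np.array(c['mtx']);k=c['k1']
    v,u=np.mgrid[0:420,0:560].astype(float)
    x=(u-M[0,2])/M[0,0];y=(v-M[1,2])/M[1,1]
    rd=np.hypot(x,y);r=rd.copy()
    for _ in range(20): r=rd/(1+k*r*r)
    s=np.where(rd>0,r/np.maximum(rd,1e-12),1)
    P=np.stack([x*s*d,y*s*d,d],-1)
    W=P@T[:3,:3].T+T[:3,3]; W[d<=0]=np.nan
    return W
def w(T,xyz): return T[:3,:3]@np.array(xyz)+T[:3,3]
def proj(name,X,T):
    c=cams.calibration(name);M=np.array(c['mtx']);k=c['k1']
    p=T[:3,:3].T@(np.array(X)-T[:3,3]);a=p[:2]/p[2];a=a*(1+k*(a@a));return M[:2,:2]@a+M[:2,2]
E
python3 - <<'E'
from h import *
np.set_printoptions(precision=4,suppress=True)
print(bot.read_state())
for n in ['scene','side']:
    p,d,T=snap(n,n+'0.png'); print(n,T[:3,3])
    for l in ['step','seat','lip_edge','block','block_front','block_rear','tube','catch_left','catch_right','ink_blue','ink_brown','glue','solvent']:
        print(l,[(w(T,r['xyz']).round(4),round(r['conf'],2)) for r in cams.mark_of(n,l)[:2]])
E
```

```text
pics
{'time': 0.0, 'q': array([-1.2489,  0.2648,  1.6054,  0.    ,  1.2737, -0.0369]), 'joint_vel': array([ 0.0022,  0.001 ,  0.0009,  0.0017,  0.0012, -0.0006]), 'joint_torque': array([  0.0019, -51.5112, -36.7314,   0.0002,   0.0128,  -0.    ]), 'tool_pos': array([ 0.2368, -0.6313,  0.2299]), 'tcp_rot': array([-1.3564,  0.9423, -0.9393]), 'wrist_force': array([-0.4036, -0.961 , -0.0369]), 'torque': array([ 0.   , -0.019, -0.054]), 'width': 1.0026500491180896}
scene [0.036  0.7285 0.5601]
step [(array([ 0.5265, -0.0143,  0.0446]), 0.65)]
seat [(array([0.5146, 0.0512, 0.0077]), 0.92)]
lip_edge [(array([0.5057, 0.1004, 0.0319]), 0.62)]
block [(array([ 0.5182, -0.1238,  0.0386]), 0.66)]
block_front [(array([ 0.5045, -0.0636,  0.0409]), 0.6), (array([0.5145, 0.0408, 0.0059]), 0.57)]
block_rear [(array([ 0.5321, -0.1798,  0.0407]), 0.86)]
tube [(array([0.5146, 0.0408, 0.0069]), 0.79)]Traceback (most recent call last):
  File "<stdin>", line 7, in <module>
ValueError: it knows: bed, block, block_front, block_rear, glue, ink_blue, ink_brown, lip_edge, seat, solvent, step, tube
```

```bash
python3 - <<'E'
from h import *
np.set_printoptions(precision=4,suppress=True)
for n in ['scene','side']:
    p,d,T=snap(n,n+'1.png'); print(n,T[:3,3])
    np.savez(n+'1.npz',p=p,W=cloud(n,d,T))
    for l in (['step','seat','lip_edge','block','block_front','block_rear','tube'] if n=='side' else [])+['bed','ink_blue','ink_brown','glue','solvent']:
        print(l,[(w(T,r['xyz']).round(4),round(r['conf'],2)) for r in cams.mark_of(n,l)[:2]])
s=bot.read_state();print(s['time'],Rn.from_rotvec(s['tcp_rot']).as_matrix())
E
```

```text
scene [0.036  0.7285 0.5601]
bed [(array([ 0.5301, -0.0157,  0.0024]), 0.71), (array([0.5353, 0.1795, 0.0009]), 0.25)]
ink_blue [(array([ 0.5313,  0.1826, -0.0026]), 0.77)]
ink_brown [(array([ 0.5443, -0.2745, -0.0036]), 0.61)]
glue [(array([0.6419, 0.0532, 0.0008]), 0.66)]
solvent [(array([0.6479, 0.1321, 0.0002]), 0.88)]
side [ 0.5239 -0.9518  0.4831]
step [(array([ 0.5231, -0.0116,  0.0425]), 0.66)]
seat [(array([ 0.5228, -0.1224,  0.0412]), 0.36)]
lip_edge [(array([0.5078, 0.1012, 0.0358]), 0.73)]
block [(array([0.5104, 0.048 , 0.0165]), 0.75)]
block_front [(array([ 0.5064, -0.0581,  0.0398]), 0.72)]
block_rear [(array([ 0.5348, -0.1807,  0.0381]), 0.9)]
tube [(array([ 0.522 , -0.0092,  0.0388]), 0.54), (array([0.5153, 0.0442, 0.0098]), 0.51)]
bed [(array([ 0.5272, -0.0132,  0.0009]), 0.92)]
ink_blue [(array([0.5351, 0.179 , 0.0015]), 0.69)]
ink_brown [(array([ 0.5442, -0.2716,  0.0002]), 0.77)]
glue [(array([ 0.6462,  0.0539, -0.0004]), 0.7), (array([ 0.5269, -0.0119, -0.0023]), 0.54)]
solvent [(array([0.6492, 0.1317, 0.0009]), 0.77)]
1.35 [[ 0.3512  0.      0.9363]
 [-0.9363  0.      0.3512]
 [ 0.     -1.      0.    ]]
```

View pics/scene0.png

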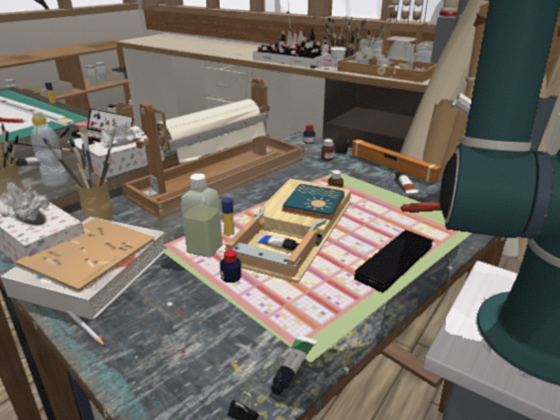

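```bash
sleep 1
```

```text
(no output)
```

View pics/side1.png

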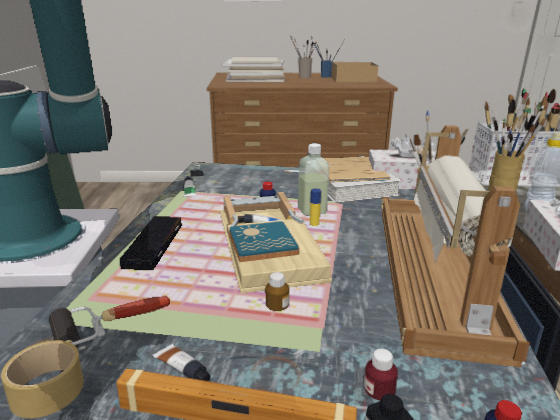

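Request:
play_rows --motion '[[[0.5,0.95,0.4],[0,0,-0.25]],[[0.5,0.95,0.4],[0,0,-0.25]],[[0.5,0.95,0.4],[0,0,-0.25]],[[0.5,0.95,0.4],[0,0,-0.25]],[[0.5,0.95,0.4],[0,0,-0.25]],[[0.5,0.95,0.4],[0,0,-0.25]],[[0.5,0.95,0.4],[0,0,-0.25]],[[0.5,0.95,0.4],[0,0,-0.25]],[[0.5,0.95,0.4],[0,0,-0.25]]]'

```text
time: 2.48
tool_pos: [0.4379, -0.2509, 0.3925]
tcp_rot: [-1.283, 1.084, -1.088]
wrist_force: [-0.7, -0.5, -0.2]
width: 0.998
```

```bash
python3 - <<'E'
from h import *
np.set_printoptions(precision=4,suppress=True)
s=bot.read_state();print(s['time'],s['tool_pos'],s['q']);print(Rn.from_rotvec(s['tcp_rot']).as_matrix())
print(cams.calibration('wrist'))
p,d,T=snap('wrist','w0.png')
print(T)
np.savez('w0.npz',p=p,W=cloud('wrist',d,T))
E
```

```text
2.475 [ 0.4379 -0.2509  0.3925] [-0.5697 -0.1226  1.7258 -0.      1.536   0.8355]
[[ 0.1648  0.002   0.9863]
 [-0.9863 -0.0013  0.1648]
 [ 0.0017 -1.      0.0018]]
{'mtx': array([[296.972 ,   0.    , 280.146 ],
       [  0.    , 296.972 , 208.0572],
       [  0.    ,   0.    ,   1.    ]]), 'k1': 0.0007386966461606948, 'tool_from_camera': array([[ 1.    , -0.0009, -0.0012, -0.0001],
       [ 0.0009, -0.264 ,  0.9645, -0.1424],
       [-0.0012, -0.9645, -0.264 ,  0.0666],
       [ 0.    ,  0.    ,  0.    ,  1.    ]])}
[[ 0.1637 -0.952  -0.2586  0.5033]
 [-0.9865 -0.1578 -0.0436 -0.2397]
 [ 0.0007  0.2623 -0.965   0.535 ]
 [ 0.      0.      0.      1.    ]]
```

```bash
sleep 1
```

```text
(no output)
```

View pics/w0.png

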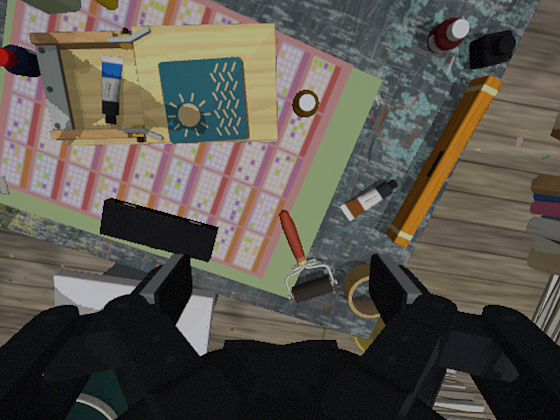

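```bash
python3 - <<'E'
from h import *
np.set_printoptions(precision=4,suppress=True)
z=np.load('w0.npz');p=z['p'];W=z['W']
# heights
for (u,v) in [(90,45),(150,45),(110,65),(110,90),(110,118),(80,90),(135,90),(190,70),(190,130),(260,60),(260,120),(50,70),(50,120),(90,133),(305,102),(200,250)]:
    print((u,v),W[v,u])
Z=W[...,2]
m=np.zeros(Z.shape,bool);m[20:148,30:285]=1
def rect(mask):
    P=W[mask][:,:2]; r=cv2.minAreaRect((P*1000).astype(np.float32)); return r
hsv=cv2.cvtColor(p,cv2.COLOR_RGB2HSV)
bl=m&(Z>.05)&(Z<.062); bl[:,:140]=0
print('block',rect(bl),bl.sum())
# rgb mask of teal
tub=np.zeros_like(m);tub[52:128,97:128]=1;tub&=(Z>.018)&(Z<.04)
print('tube',rect(tub),tub.sum())
E
```

```text
(90, 45) [0.5759 0.0682 0.0285]
(150, 45) [ 0.5889 -0.0281  0.041 ]
(110, 65) [0.5537 0.0444 0.0159]
(110, 90) [0.5156 0.037  0.0282]
(110, 118) [0.4725 0.0351 0.0306]
(80, 90) [0.5079 0.0947 0.0119]
(135, 90) [0.5228 0.0057 0.0113]
(190, 70) [ 0.5622 -0.0951  0.0574]
(190, 130) [ 0.4765 -0.1024  0.0574]
(260, 60) [ 0.596  -0.1935  0.039 ]
(260, 120) [ 0.5092 -0.2064  0.0406]
(50, 70) [0.5293 0.123  0.0381]
(50, 120) [0.4505 0.1527 0.0014]
(90, 133) [0.4454 0.0562 0.0486]
(305, 102) [ 0.546  -0.271   0.0598]
(200, 250) [ 0.2625 -0.1293  0.0238]
block ((531.5127563476562, -105.09280395507812), (159.87327575683594, 169.93853759765625), 2.418663501739502) 6751
tube ((506.805908203125, 38.40655517578125), (88.0776596069336, 29.269611358642578), 4.508695125579834) 912
```

```bash
python3 - <<'E'
import cv2
im=cv2.imread('pics/w0.png')[0:160,0:340]
cv2.imwrite('pics/w0c.png',cv2.resize(im,None,fx=2.3,fy=2.3,interpolation=cv2.INTER_CUBIC))
E
sleep 1
```

```text
(no output)
```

View pics/w0c.png

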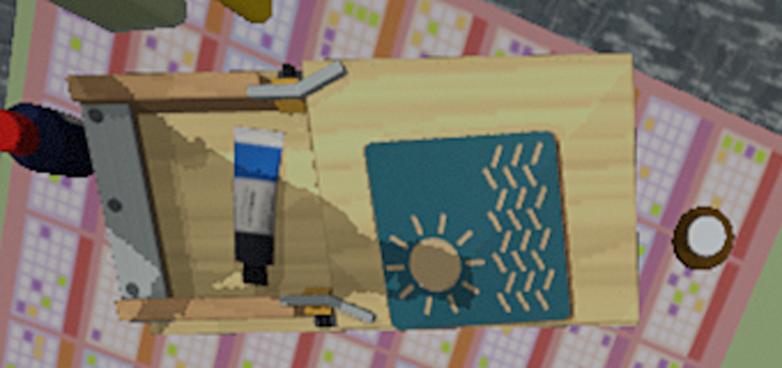

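Request:
play_rows --motion '[[[0.19,0.72,-0.3],[0,0,-0.05]],[[0.19,0.72,-0.3],[0,0,-0.05]],[[0.19,0.72,-0.3],[0,0,-0.05]],[[0.19,0.72,-0.3],[0,0,-0.05]],[[0.19,0.72,-0.3],[0,0,-0.05]],[[0.19,0.72,-0.3],[0,0,-0.05]],[[0.19,0.72,-0.3],[0,0,-0.05]],[[0.19,0.72,-0.3],[0,0,-0.05]]]'

```text
time: 3.52
tool_pos: [0.5133, 0.0342, 0.2719]
tcp_rot: [-1.264, 1.119, -1.121]
wrist_force: [-0.4, 0.5, -0.6]
width: 1.004
```

```bash
python3 - <<'E'
from h import *
np.set_printoptions(precision=4,suppress=True)
s=bot.read_state();print(s['time'],s['tool_pos'],s['q']);print(Rn.from_rotvec(s['tcp_rot']).as_matrix())
p,d,T=snap('wrist','w1.png')
W=cloud('wrist',d,T);np.savez('w1.npz',p=p,W=W,T=T)
for l in ['step','seat','lip_edge','block','block_front','block_rear','tube']:
    print(l,[(w(T,r['xyz']).round(4),round(r['conf'],2)) for r in cams.mark_of('wrist',l)[:2]])
r=cams.regions_of('wrist','tube')
for k in r[:2]:
    m=k['mask'];print(k['conf'],m.sum(),cv2.minAreaRect((W[m][:,:2]*1000).astype(np.float32)),np.nanpercentile(W[m][:,2],[5,50,95]))
np.savez('tm.npz',m=[k['mask'] for k in r])
E
```

```text
3.525 [0.5133 0.0342 0.2719] [ 0.0186 -0.067   1.8907 -0.0007  1.317   1.4685]
[[ 0.1208  0.0009  0.9927]
 [-0.9927 -0.0007  0.1208]
 [ 0.0008 -1.      0.0008]]
step [(array([ 0.5292, -0.014 ,  0.0437]), 0.82)]
seat [(array([0.5159, 0.051 , 0.0108]), 0.93)]
lip_edge [(array([0.5072, 0.1024, 0.0316]), 0.69)]
block [(array([ 0.5247, -0.1203,  0.0405]), 0.87)]
block_front [(array([ 0.5102, -0.0586,  0.0415]), 0.62)]
block_rear [(array([ 0.5337, -0.1759,  0.044 ]), 0.59)]
tube [(array([0.5189, 0.0415, 0.0109]), 0.96), (array([ 0.5082, -0.0595,  0.0426]), 0.23)]
0.7 1661 ((513.4715576171875, 36.990177154541016), (111.65815734863281, 33.23851013183594), 6.516567707061768) [0.0113 0.0234 0.0316]
```

```bash
sleep 1
```

```text
(no output)
```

View pics/w1.png

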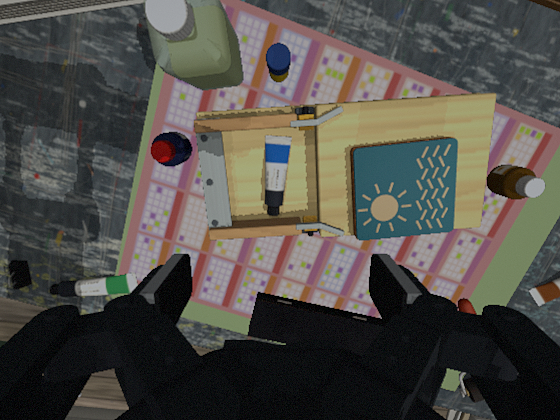

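Request:
play_rows --motion '[[[0.005,0.01,-0.3],[0,0,0]],[[0.005,0.01,-0.45],[0,0,0]],[[0.005,0.01,-0.5],[0,0,0]],[[0.005,0.01,-0.5],[0,0,0]],[[0.005,0.01,-0.55],[0,0,0]],[[0.005,0.01,-0.6],[0,0,0]],[[0.005,0.01,-0.63],[0,0,0]],[[0.005,0.01,-0.64],[0,0,0]],[[0.005,0.01,-0.64],[0,0,0]]]' --gripper 0.3

```text
time: 5.1
tool_pos: [0.5157, 0.04, 0.0161]
tcp_rot: [-1.264, 1.117, -1.118]
wrist_force: [0.0, 0.1, 0.4]
width: 0.702
```

Request:
play_rows --motion '[[[0,0,0],[0,0,0]],[[0,0,0],[0,0,0]],[[0,0,0],[0,0,0]],[[0,0,0],[0,0,0]],[[0,0,0],[0,0,0]],[[0,0,0],[0,0,0]]]' --gripper 1 --squeeze 25

```text
time: 5.85
tool_pos: [0.5157, 0.0401, 0.0162]
tcp_rot: [-1.264, 1.117, -1.119]
wrist_force: [-1.6, 0.9, 6.8]
width: 0.329
```

Request:
play_rows --motion '[[[0,0,0.02],[0,0,0]],[[0,0,0.08],[0,0,0]],[[0,0,0.2],[0,0,0]],[[0,0,0.35],[0,0,0]],[[0,0,0.45],[0,0,0]],[[0,0,0.5],[0,0,0]],[[0,0,0.5],[0,0,0]]]'

```text
time: 6.72
tool_pos: [0.5163, 0.0399, 0.2176]
tcp_rot: [-1.262, 1.115, -1.12]
wrist_force: [0.9, 0.4, -1.5]
width: 0.332
```

```bash
python3 - <<'E'
from h import *
p,d,T=snap('wrist','w2.png')
z=np.load('scene1.npz');W=z['W']
m=(W[...,0]>.36)&(W[...,0]<.6)&(W[...,1]>.2)&(W[...,1]<.5)&(W[...,2]>.008)&(W[...,2]<.2)
P=W[m]
H,a,b=np.histogram2d(P[:,0],P[:,1],bins=[12,15],range=[[.36,.6],[.2,.5]])
print(H.astype(int))
E
```

```text
[[0 0 0 0 0 0 0 0 0 0 0 0 0 0 0]
 [0 0 0 0 0 0 0 0 0 0 0 0 0 0 0]
 [0 0 0 0 0 0 0 0 0 0 0 0 0 0 0]
 [0 0 0 0 0 0 0 0 0 0 0 0 0 0 0]
 [0 0 0 0 0 0 0 0 0 0 0 0 0 0 0]
 [0 0 0 0 0 0 0 0 0 0 0 0 0 0 0]
 [0 0 0 0 0 0 0 0 0 0 0 0 0 0 0]
 [0 0 0 0 0 0 0 0 0 0 0 0 0 0 0]
 [1 0 0 0 0 0 0 0 0 0 0 0 0 0 0]
 [0 0 0 0 0 0 0 0 0 0 0 0 0 0 0]
 [0 0 0 0 0 0 0 0 0 0 0 0 0 0 0]
 [0 0 0 0 0 0 0 0 0 0 0 0 0 0 0]]
```

```bash
sleep 1
```

```text
(no output)
```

View pics/w2.png

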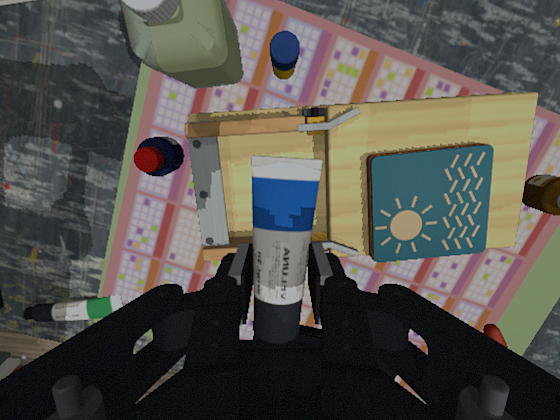

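Request:
play_rows --motion '[[[-0.165,0.8,0],[0,0,0]],[[-0.165,0.8,0],[0,0,0]],[[-0.165,0.8,0],[0,0,0]],[[-0.165,0.8,0],[0,0,0]],[[-0.165,0.8,0],[0,0,0]],[[-0.165,0.8,0],[0,0,0]],[[-0.165,0.8,-0.1],[0,0,0]],[[-0.165,0.8,-0.25],[0,0,0]],[[-0.165,0.8,-0.38],[0,0,0]],[[-0.165,0.8,-0.44],[0,0,0]]]'

```text
time: 8.02
tool_pos: [0.4456, 0.3562, 0.0337]
tcp_rot: [-1.274, 1.121, -1.119]
wrist_force: [0.0, 0.4, -0.3]
width: 0.324
```

Request:
play_rows --motion '[[[0,0,-0.025],[0,0,0]],[[0,0,-0.05],[0,0,0]],[[0,0,-0.065],[0,0,0]],[[0,0,-0.075],[0,0,0]],[[0,0,-0.075],[0,0,0]]]'

```text
time: 8.65
tool_pos: [0.4493, 0.3602, 0.0097]
tcp_rot: [-1.264, 1.118, -1.118]
wrist_force: [-0.3, -0.5, -0.3]
width: 0.328
```

Request:
play_rows --motion '[[[0,0,-0.005],[0,0,0]],[[0,0,-0.008],[0,0,0]],[[0,0,-0.008],[0,0,0]]]'

```text
time: 9.02
tool_pos: [0.4492, 0.3601, 0.0063]
tcp_rot: [-1.264, 1.118, -1.118]
wrist_force: [0.1, 0.2, 0.5]
width: 0.33
```

Request:
play_rows --motion '[[[0,0,0],[0,0,0]],[[0,0,0],[0,0,0]],[[0,0,0],[0,0,0]],[[0,0,0.02],[0,0,0]],[[0,0,0.1],[0,0,0]],[[0,0,0.25],[0,0,0]],[[0,0,0.4],[0,0,0]],[[0,0,0.5],[0,0,0]],[[0,0,0.5],[0,0,0]]]' --gripper 0

```text
time: 10.15
tool_pos: [0.4516, 0.3619, 0.2121]
tcp_rot: [-1.254, 1.114, -1.118]
wrist_force: [-0.3, 0.4, 0.5]
width: 1.0
```

```bash
python3 - <<'E'
from h import *
np.set_printoptions(precision=4,suppress=True)
s=bot.read_state();print(s['time'],s['tool_pos'],s['q'])
p,d,T=snap('wrist','w3.png')
for l in ['tube']:
    print(l,[(w(T,r['xyz']).round(4),round(r['conf'],2)) for r in cams.mark_of('wrist',l)[:2]])
for n in ['scene','side']:
  p,d,T=snap(n,n+'3.png');np.savez(n+'3.npz',p=p,W=cloud(n,d,T))
  for l in ['block','block_front','block_rear','step','lip_edge','seat']:
    print(l,[(w(T,r['xyz']).round(4),round(r['conf'],2)) for r in cams.mark_of(n,l)[:1]])
  for r in cams.regions_of(n,'block')[:2]: print(r['conf'],r['mask'].sum()); np.savez(n+'bm.npz',m=r['mask']) if r is not None and r['conf']>.5 else 0
E
```

```text
10.15 [0.4516 0.3619 0.2121] [0.6325 0.0894 1.8438 0.     1.1981 2.0801]
tube [(array([0.4519, 0.3604, 0.0021]), 0.94)]
block [(array([ 0.5226, -0.1254,  0.0377]), 0.58)]
block_front [(array([ 0.5034, -0.0648,  0.0395]), 0.92)]
block_rear [(array([ 0.5316, -0.1831,  0.0391]), 0.81)]
step [(array([ 0.5282, -0.0171,  0.0432]), 0.95)]
lip_edge [(array([0.5041, 0.1017, 0.0327]), 0.56)]
seat [(array([0.5136, 0.0496, 0.0065]), 0.78)]
0.57 1544
0.19 403
block [(array([ 0.5192, -0.1203,  0.0379]), 0.59)]
block_front [(array([ 0.503 , -0.0586,  0.0381]), 0.72)]
block_rear [(array([ 0.535 , -0.1811,  0.041 ]), 0.97)]
step [(array([ 0.5222, -0.011 ,  0.0378]), 0.63)]
lip_edge [(array([0.5057, 0.0985, 0.0342]), 0.93)]
seat []
0.63 2174
0.48 1557
```

```bash
sleep 1
```

```text
(no output)
```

View pics/w3.png

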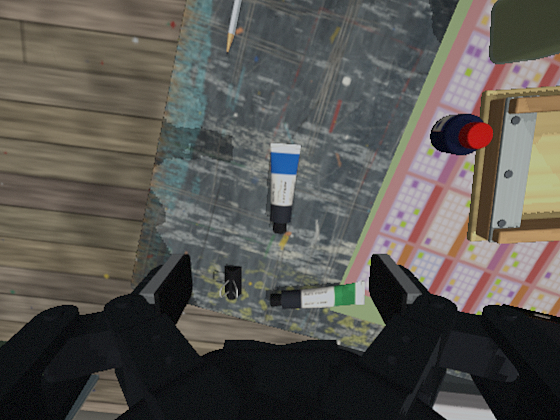

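View pics/scene3.png

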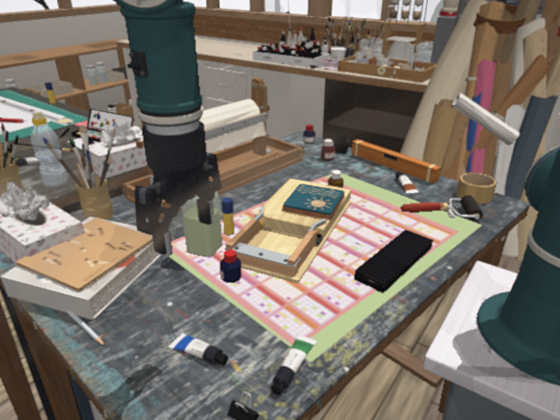

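```bash
python3 - <<'E'
from h import *
np.set_printoptions(precision=4,suppress=True)
# fingertips in tool frame (open)
z=np.load('w1.npz');W=z['W'];T=z['T']
Tt=T@np.linalg.inv(np.array(cams.calibration('wrist')['tool_from_camera']))
L=(W-Tt[:3,3])@Tt[:3,:3]
m=(L[...,1]>-.06)&(L[...,1]<.03)&(np.abs(L[...,0])<.08)&(np.abs(L[...,2])<.05)
P=L[m];print(len(P))
for s in (-1,1):
    Q=P[P[:,0]*s>0]; print(s,'x',np.percentile(Q[:,0],[1,50,99]),'ymax',np.percentile(Q[:,1],[90,99,100]),'z',np.percentile(Q[:,2],[1,50,99]))
    t=Q[Q[:,1]>Q[:,1].max()-.006];print('  tip x',t[:,0].min(),t[:,0].max(),'z',t[:,2].min(),t[:,2].max())
z2=np.load('pics/../w1.npz')
# ortho views
c=cams.calibration('wrist')
def ortho(zp,fn,x0=.62,x1=.42,y0=.16,y1=-.27,s=1700):
    xs=np.arange(x0,x1,-1/s);ys=np.arange(y0,y1,-1/s)
    X,Y=np.meshgrid(xs,ys,indexing='ij')
    p=(np.stack([X,Y,np.full_like(X,zp)],-1)-T[:3,3])@T[:3,:3]
    a=p[...,:2]/p[...,2:];a=a*(1+c['k1']*(a**2).sum(-1,keepdims=True))
    M=c['mtx'];u=(a[...,0]*M[0,0]+M[0,2]).astype(np.float32);v=(a[...,1]*M[1,1]+M[1,2]).astype(np.float32)
    im=cv2.remap(np.ascontiguousarray(z['p'][:,:,::-1]),u,v,cv2.INTER_CUBIC)
    for g in np.arange(.44,.62,.02): cv2.putText(im,'%.2f'%g,(0,int((x0-g)*s)),0,.3,(0,0,0));cv2.line(im,(0,int((x0-g)*s)),(8,int((x0-g)*s)),(0,0,255))
    cv2.imwrite('pics/'+fn,im);print(im.shape)
ortho(.056,'o56.png');ortho(.040,'o40.png')
E
```

```text
6382
-1 x [-0.0668 -0.0438 -0.0424] ymax [-0.0213 -0.0143 -0.0123] z [-0.0106  0.0069  0.0132]
  tip x -0.049295177064386124 -0.04229634628252825 z -0.011266799379656241 0.010576860234250116
1 x [0.0421 0.0437 0.0664] ymax [-0.0211 -0.0144 -0.0117] z [-0.0108  0.0069  0.0131]
  tip x 0.04215226101847971 0.04876143866581535 z -0.0115789637207489 0.01076948841602617
(341, 732, 3)
(341, 732, 3)
```

```bash
sleep 2
```

```text
(no output)
```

View pics/o56.png

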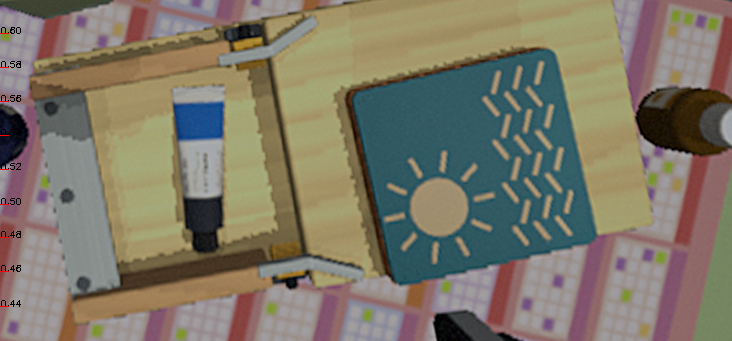

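View pics/o40.png

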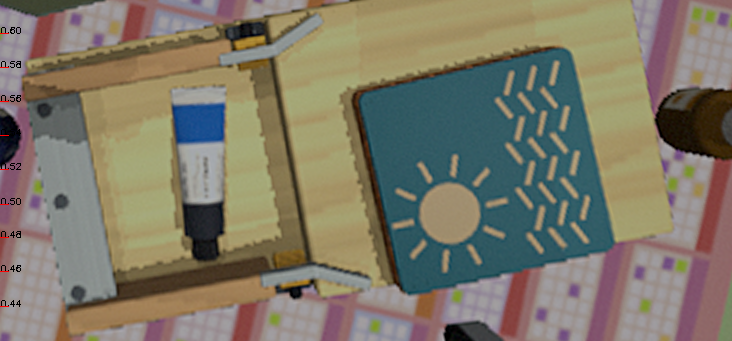

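Request:
play_rows --motion '[[[-0.03,-1,0],[0,0,0.075]],[[-0.03,-1,0],[0,0,0.075]],[[-0.03,-1,0],[0,0,0.075]],[[-0.03,-1,0],[0,0,0.075]],[[-0.03,-1,0],[0,0,0.075]],[[-0.03,-1,0],[0,0,0.075]],[[-0.03,-1,0],[0,0,0.075]],[[-0.03,-1,0],[0,0,0.075]],[[-0.03,-1,0],[0,0,0.075]]]'

```text
time: 12.18
tool_pos: [0.4371, -0.0395, 0.2062]
tcp_rot: [-1.289, 1.074, -1.074]
wrist_force: [0.2, 0.1, 0.2]
width: 1.001
```

Request:
play_rows --motion '[[[-0.02,-0.12,-0.02],[0,0,0]],[[-0.02,-0.24,-0.1],[0,0,0]],[[-0.02,-0.24,-0.2],[0,0,0]],[[-0.02,-0.24,-0.3],[0,0,0]],[[-0.02,-0.24,-0.35],[0,0,0]],[[-0.02,-0.24,-0.35],[0,0,0]]]'

```text
time: 12.92
tool_pos: [0.4276, -0.1341, 0.0642]
tcp_rot: [-1.292, 1.076, -1.069]
wrist_force: [0.3, 0.1, -0.3]
width: 1.001
```

```bash
python3 - <<'E'
from h import *
np.set_printoptions(precision=4,suppress=True)
s=bot.read_state();print(s['time'],s['tool_pos'],s['q'],Rn.from_rotvec(s['tcp_rot']).as_matrix())
p,d,T=snap('wrist','w4.png');W=cloud('wrist',d,T);np.savez('w4.npz',p=p,W=W,T=T)
for l in ['block','block_front','block_rear','step','lip_edge']:
    print(l,[(w(T,r['xyz']).round(4),round(r['conf'],2)) for r in cams.mark_of('wrist',l)[:2]])
E
```

```text
12.925 [ 0.4276 -0.1341  0.0642] [-0.3596  0.0106  2.2282  0.0003  0.9075  1.0268] [[ 0.1831 -0.0043  0.9831]
 [-0.9831  0.0019  0.1831]
 [-0.0027 -1.     -0.0039]]
block [(array([ 0.5243, -0.1226,  0.0387]), 0.94)]
block_front [(array([ 0.5115, -0.0584,  0.0436]), 0.87)]
block_rear [(array([ 0.5347, -0.1814,  0.0406]), 0.75)]
step [(array([ 0.5276, -0.0142,  0.0403]), 0.85)]
lip_edge []
```

```bash
sleep 1
```

```text
(no output)
```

View pics/w4.png

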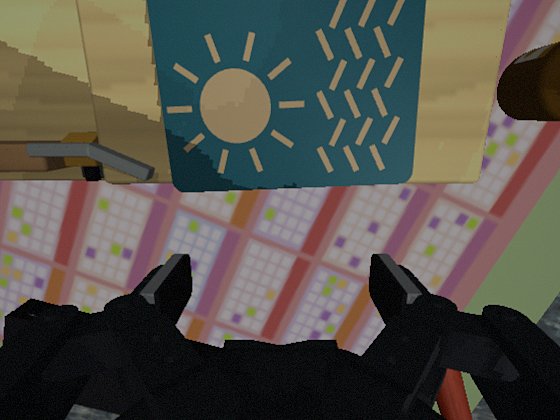

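Request:
play_rows --motion '[[[0,-0.01,-0.05],[0,0,0]],[[0,-0.01,-0.08],[0,0,0]],[[0.01,-0.008,-0.08],[0,0,0]],[[0.04,-0.004,-0.08],[0,0,0]],[[0.06,0,-0.08],[0,0,0]],[[0.075,0.003,-0.08],[0,0,0]],[[0.09,0.006,-0.08],[0,0,0]],[[0.105,0.009,-0.08],[0,0,0]],[[0.116,0.011,-0.08],[0,0,0]],[[0.116,0.011,-0.08],[0,0,0]]]'

```text
time: 14.48
tool_pos: [0.4764, -0.1316, 0.0341]
tcp_rot: [-1.289, 1.073, -1.075]
wrist_force: [1.1, -0.0, 0.0]
width: 1.002
```

```bash
python3 - <<'E'
from h import *
np.set_printoptions(precision=4,suppress=True)
s=bot.read_state();print(s['time'],s['tool_pos'],s['q'])
p,d,T=snap('wrist','w5.png');W=cloud('wrist',d,T);np.savez('w5.npz',p=p,W=W,T=T)
for l in ['block','block_front','block_rear','step','lip_edge']:
    print(l,[(w(T,r['xyz']).round(4),round(r['conf'],2)) for r in cams.mark_of('wrist',l)[:2]])
E
```

```text
14.475 [ 0.4764 -0.1316  0.0341] [-0.3202  0.1385  2.1587  0.0006  0.8428  1.0682]
block [(array([ 0.5468, -0.1205,  0.0387]), 0.61)]
block_front [(array([ 0.54  , -0.0555,  0.0421]), 0.61)]
block_rear []
step [(array([ 0.5297, -0.0117,  0.0426]), 0.58)]
lip_edge []
```

```bash
sleep 1
```

```text
(no output)
```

View pics/w5.png

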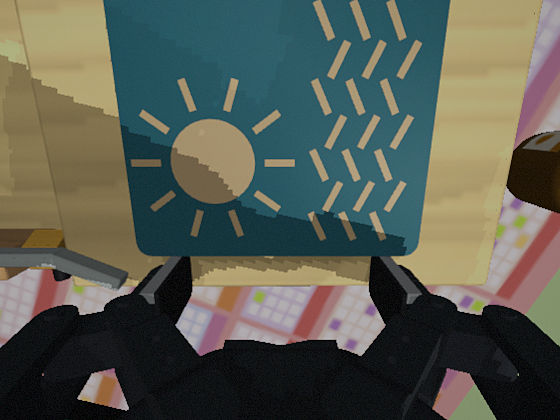

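Request:
play_rows --motion '[[[-0.03,-0.005,0],[0,0,0]],[[-0.05,-0.01,0.1],[0,0,0]],[[-0.05,-0.01,0.22],[0,0,0.2]],[[-0.05,-0.01,0.3],[0,0,0.4]],[[-0.05,-0.01,0.3],[0,0,0.6]],[[-0.05,-0.01,0.3],[0,0,0.8]],[[-0.05,-0.01,0.3],[0,0,1]],[[-0.05,-0.01,0.3],[0,0,1]]]' --gripper 0.25

```text
time: 15.78
tool_pos: [0.4546, -0.1356, 0.1538]
tcp_rot: [-1.518, 0.474, -0.474]
wrist_force: [-0.1, -0.1, 0.4]
width: 0.751
```

Request:
play_rows --motion '[[[0.08,-0.05,0],[0,0,0.23]],[[0.16,-0.1,0],[0,0,0.46]],[[0.264,-0.177,0],[0,0,0.7]],[[0.264,-0.177,0],[0,0,0.9]],[[0.264,-0.177,0],[0,0,0.995]],[[0.264,-0.177,0],[0,0,0.995]],[[0.264,-0.177,0],[0,0,0.995]]]'

```text
time: 16.65
tool_pos: [0.5607, -0.2063, 0.154]
tcp_rot: [-1.566, -0.138, 0.138]
wrist_force: [-0.0, 0.6, 0.1]
width: 0.747
```

```bash
python3 - <<'E'
from h import *
np.set_printoptions(precision=4,suppress=True)
s=bot.read_state();print(s['time'],s['tool_pos'],s['q'],Rn.from_rotvec(s['tcp_rot']).as_matrix())
p,d,T=snap('wrist','w6.png');W=cloud('wrist',d,T);np.savez('w6.npz',p=p,W=W,T=T)
for l in ['block','block_front','block_rear','step','lip_edge','seat','ink_brown']:
    print(l,[(w(T,r['xyz']).round(4),round(r['conf'],2)) for r in cams.mark_of('wrist',l)[:2]])
Tt=T@np.linalg.inv(np.array(cams.calibration('wrist')['tool_from_camera']))
L=(W-Tt[:3,3])@Tt[:3,:3]
m=(L[...,1]>-.06)&(L[...,1]<.03)&(np.abs(L[...,0])<.08)&(np.abs(L[...,2])<.04)
P=L[m]
for g in (-1,1):
    Q=P[P[:,0]*g>0];t=Q[Q[:,1]>Q[:,1].max()-.006];print(g,Q[:,1].max(),'  tip x',t[:,0].min(),t[:,0].max(),'z',t[:,2].min(),t[:,2].max(),abs(Q[:,0]).max())
E
```

```text
16.65 [ 0.5607 -0.2063  0.154 ] [-0.3943  0.1786  1.8549 -0.      1.1084 -0.5699] [[ 0.9846 -0.0002 -0.1747]
 [ 0.1747  0.0001  0.9846]
 [-0.0002 -1.      0.0001]]
block [(array([ 0.5482, -0.1211,  0.0397]), 0.72)]
block_front [(array([ 0.5389, -0.0541,  0.044 ]), 0.71)]
block_rear [(array([ 0.5547, -0.1768,  0.0414]), 0.92)]
step []
lip_edge []
seat []
ink_brown [(array([ 0.5464, -0.2802, -0.0023]), 0.68)]
-1 -0.004718165890953504   tip x -0.03843487162000842 -0.03193855300297379 z -0.010194821611168992 0.011358264987641796 0.06489687811262936
1 -0.0059104477494332855   tip x 0.031481309415791164 0.038098403255321524 z -0.010889330090180619 0.011137968146892704 0.06376747280507289
```

```bash
sleep 1
```

```text
(no output)
```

View pics/w6.png

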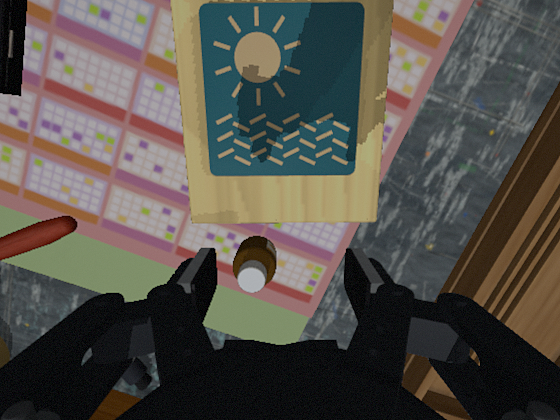

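Request:
play_rows --motion '[[[0,0,-0.1],[0,0,0]],[[0,0,-0.2],[0,0,0]],[[0,0,-0.265],[0,0,0]],[[0,0,-0.282],[0,0,0]],[[0,0,-0.282],[0,0,0]]]'

```text
time: 17.68
tool_pos: [0.5612, -0.2065, 0.0414]
tcp_rot: [-1.566, -0.14, 0.14]
wrist_force: [-0.2, -0.2, -0.2]
width: 0.745
```

Request:
play_rows --motion '[[[-0.005,0.028,0],[0,0,0]],[[-0.011,0.06,0],[0,0,0]],[[-0.018,0.1,0],[0,0,0]],[[-0.025,0.14,0],[0,0,0]],[[-0.033,0.18,0],[0,0,0]],[[-0.04,0.22,0],[0,0,0]],[[-0.047,0.26,0],[0,0,0]],[[-0.054,0.295,0],[0,0,0]],[[-0.06,0.32,0],[0,0,0]],[[-0.06,0.332,0],[0,0,0]]]'

```text
time: 18.92
tool_pos: [0.5365, -0.0728, 0.0411]
tcp_rot: [-1.566, -0.14, 0.141]
wrist_force: [0.8, -4.7, 2.4]
width: 0.75
```

```bash
python3 - <<'E'
from h import *
np.set_printoptions(precision=4,suppress=True)
s=bot.read_state();print(s['time'],s['tool_pos'])
p,d,T=snap('wrist','w7.png');W=cloud('wrist',d,T);np.savez('w7.npz',p=p,W=W,T=T)
for l in ['block','block_front','block_rear','step','lip_edge','seat']:
    print(l,[(w(T,r['xyz']).round(4),round(r['conf'],2)) for r in cams.mark_of('wrist',l)[:2]])
p,d,T=snap('scene','s7.png')
E
```

```text
18.925 [ 0.5365 -0.0728  0.0411]
block [(array([ 0.5258, -0.0009,  0.0395]), 0.9)]
block_front []
block_rear [(array([ 0.5358, -0.063 ,  0.041 ]), 0.74)]
step []
lip_edge []
seat []
```

```bash
sleep 1
```

```text
(no output)
```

View pics/w7.png

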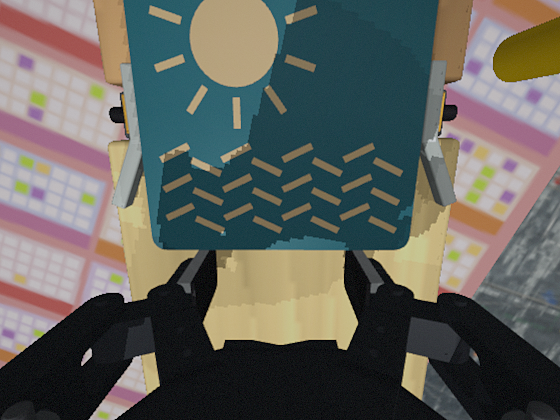

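Request:
play_rows --motion '[[[-0.003,0.018,0],[0,0,0]],[[-0.007,0.036,0],[0,0,0]],[[-0.01,0.055,0],[0,0,0]],[[-0.013,0.073,0],[0,0,0]],[[-0.017,0.092,0],[0,0,0]],[[-0.02,0.11,0],[0,0,0]],[[-0.02,0.113,0],[0,0,0]],[[-0.02,0.113,0],[0,0,0]]]'

```text
time: 20.32
tool_pos: [0.529, -0.0281, 0.0413]
tcp_rot: [-1.566, -0.14, 0.14]
wrist_force: [0.1, -0.1, -0.6]
width: 0.751
```

```bash
python3 - <<'E'
from h import *
np.set_printoptions(precision=4,suppress=True)
s=bot.read_state();print(s['time'],s['tool_pos'])
p,d,T=snap('wrist','w8.png');W=cloud('wrist',d,T);np.savez('w8.npz',p=p,W=W,T=T)
for l in ['block','block_front','block_rear','step','lip_edge','seat']:
    print(l,[(w(T,r['xyz']).round(4),round(r['conf'],2)) for r in cams.mark_of('wrist',l)[:2]])
p,d,T=snap('scene','s8.png')
E
```

```text
20.325 [ 0.529  -0.0281  0.0413]
block [(array([0.5195, 0.0406, 0.0275]), 0.66)]
block_front []
block_rear [(array([ 0.5268, -0.0162,  0.0429]), 0.88)]
step []
lip_edge []
seat []
```

```bash
sleep 1
```

```text
(no output)
```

View pics/w8.png

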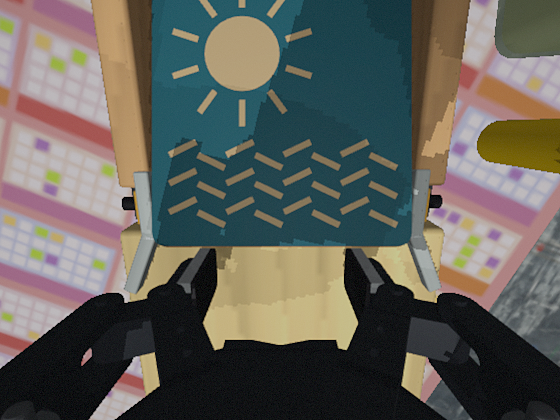

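View pics/s8.png

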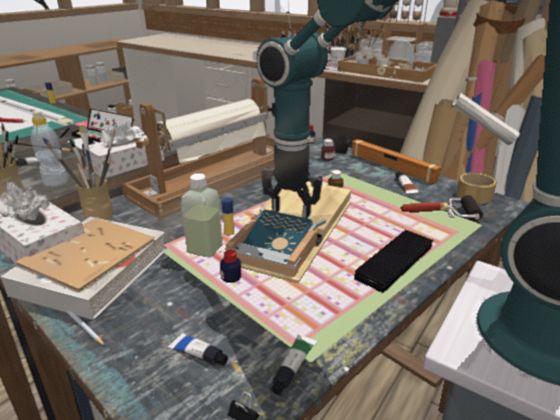

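Request:
play_rows --motion '[[[-0.001,0.004,0],[0,0,0]],[[-0.002,0.008,0],[0,0,0]],[[-0.002,0.011,0],[0,0,0]],[[-0.003,0.014,0],[0,0,0]],[[-0.003,0.014,0],[0,0,0]]]'

```text
time: 21.35
tool_pos: [0.5278, -0.0227, 0.0413]
tcp_rot: [-1.566, -0.14, 0.14]
wrist_force: [0.4, 0.0, -0.8]
width: 0.751
```

```bash
python3 - <<'E'
from h import *
np.set_printoptions(precision=4,suppress=True)
s=bot.read_state();print(s['time'],s['tool_pos'],s['wrist_force'])
p,d,T=snap('wrist','w9.png');W=cloud('wrist',d,T)
for l in ['block','block_rear']:
    print(l,[(w(T,r['xyz']).round(4),round(r['conf'],2)) for r in cams.mark_of('wrist',l)[:2]])
bx=np.array([-.179,.984]);
B=(W[...,:2]-np.array([.526,-.0135]))@bx
# profile along column 280
for v in list(range(0,240,20))+list(range(236,262,2)): print(v,B[v,290].round(4),W[v,290,2].round(4))
E
```

```text
21.35 [ 0.5278 -0.0227  0.0413] [ 0.4143  0.0098 -0.7652]
block [(array([0.5167, 0.0449, 0.0257]), 0.66)]
block_rear [(array([ 0.5245, -0.0153,  0.0407]), 0.56)]
0 0.1136 0.0279
20 0.1049 0.0299
40 0.096 0.0324
60 0.0873 0.0346
80 0.0784 0.037
100 0.0696 0.0393
120 0.0608 0.0416
140 0.0519 0.0437
160 0.043 0.0459
180 0.0343 0.0494
200 0.0255 0.0516
220 0.0168 0.0545
236 0.0096 0.0561
238 0.0085 0.0556
240 0.0078 0.0563
242 0.0068 0.0564
244 0.0063 0.0574
246 0.005 0.0568
248 -0.0029 0.0405
250 -0.0048 0.0387
252 -0.0059 0.0387
254 -0.0071 0.0386
256 -0.008 0.0392
258 -0.0084 0.0407
260 -0.0105 0.0387
```

```bash
sleep 1
```

```text
(no output)
```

View pics/w9.png

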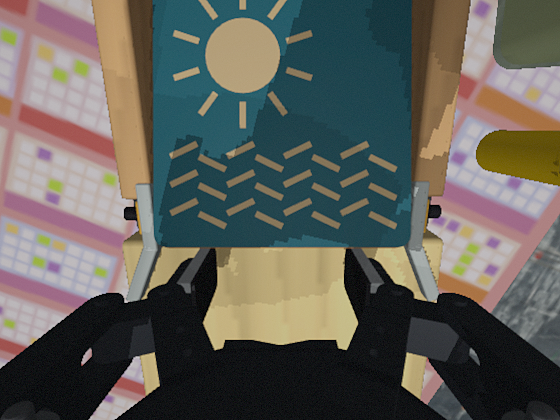

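Request:
play_rows --motion '[[[0,0.003,0],[0,0,0]],[[-0.001,0.006,0],[0,0,0]],[[-0.001,0.006,0],[0,0,0]]]'

```text
time: 21.88
tool_pos: [0.5274, -0.0203, 0.0413]
tcp_rot: [-1.566, -0.14, 0.14]
wrist_force: [-0.4, -0.7, 0.3]
width: 0.751
```

```bash
python3 - <<'E'
from h import *
np.set_printoptions(precision=4,suppress=True)
s=bot.read_state();print(s['time'],s['tool_pos'],s['wrist_force'])
p,d,T=snap('wrist','w10.png');W=cloud('wrist',d,T)
bx=np.array([-.179,.984]);
B=(W[...,:2]-np.array([.526,-.0135]))@bx
for c in (180,290,390):
  for v in [0,100,200,236,240,244,248]: print(c,v,B[v,c].round(4),W[v,c,2].round(4))
n='side';p,d,T=snap('side','sd10.png')
for l in ['block_front','block_rear','lip_edge','block','step']:
    print(l,[(w(T,r['xyz']).round(4),round(r['conf'],2)) for r in cams.mark_of(n,l)[:2]])
cv2.imwrite('pics/sd10c.png',cv2.resize(p[170:310,190:370,::-1],None,fx=4,fy=4,interpolation=cv2.INTER_CUBIC))
E
```

```text
21.875 [ 0.5274 -0.0203  0.0413] [-0.4254 -0.722   0.339 ]
180 0 0.1161 0.0278
180 100 0.0722 0.0393
180 200 0.0281 0.0517
180 236 0.0119 0.0552
180 240 0.01 0.0555
180 244 0.0083 0.056
180 248 -0.001 0.0388
290 0 0.116 0.0279
290 100 0.072 0.04
290 200 0.0274 0.0496
290 236 0.0117 0.0552
290 240 0.0099 0.0557
290 244 0.0077 0.0551
290 248 -0.0008 0.0397
390 0 0.1159 0.0276
390 100 0.072 0.0384
390 200 0.0278 0.052
390 236 0.0117 0.0557
390 240 0.0099 0.056
390 244 0.0081 0.0564
390 248 -0.001 0.0396
block_front [(array([0.5028, 0.1063, 0.0081]), 0.81)]
block_rear [(array([ 0.5253, -0.0118,  0.0426]), 0.73)]
lip_edge [(array([0.5062, 0.1013, 0.0345]), 0.89)]
block [(array([0.5149, 0.0483, 0.0268]), 0.76)]
step [(array([ 0.5227, -0.012 ,  0.0385]), 0.75)]
```

```bash
sleep 1
```

```text
(no output)
```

View pics/sd10c.png

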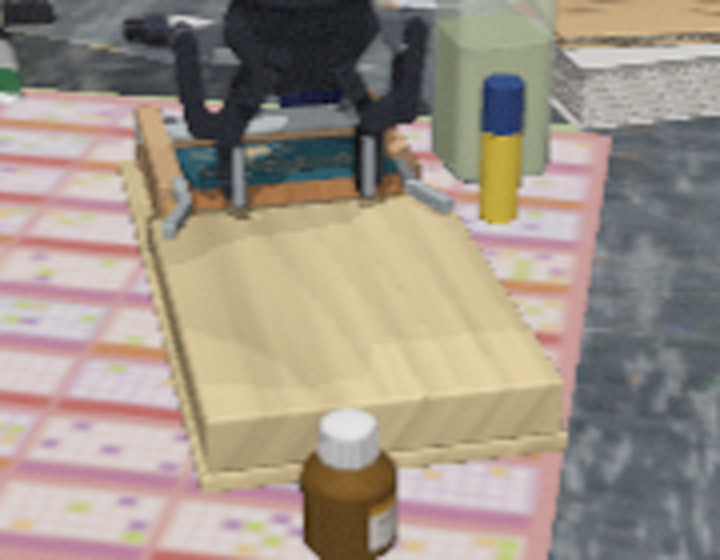

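Request:
play_rows --motion '[[[0.004,-0.024,0],[0,0,0]],[[0.004,-0.024,0.06],[0,0,0]],[[0.004,-0.024,0.15],[0,0,0]],[[0,0,0.15],[0,0,0]],[[-0.011,0.058,0.15],[0,0,0]],[[-0.011,0.058,0.12],[0,0,0]],[[-0.011,0.058,0.08],[0,0,0]],[[-0.011,0.058,0.06],[0,0,0]],[[-0.011,0.058,0.06],[0,0,0]]]' --gripper 1

```text
time: 23.35
tool_pos: [0.5218, 0.0024, 0.0635]
tcp_rot: [-1.566, -0.137, 0.142]
wrist_force: [-0.6, 0.4, 0.2]
width: -0.0
```

```bash
python3 - <<'E'
from h import *
np.set_printoptions(precision=4,suppress=True)
s=bot.read_state();print(s['time'],s['tool_pos'],s['wrist_force'],s['width'])
bx=np.array([-.179,.984]);by=np.array([-.984,-.179]);r=s['tool_pos'][:2]-np.array([.526,-.0135]);print(r@bx,r@by)
p,d,T=snap('wrist','w11.png');W=cloud('wrist',d,T)
B=(W[...,:2]-np.array([.526,-.0135]))@bx
for c in (180,390):
  for v in list(range(180,300,8)): print(c,v,B[v,c].round(4),W[v,c,2].round(4))
E
```

```text
23.35 [0.5218 0.0024 0.0635] [-0.6409  0.3848  0.1913] -0.000479832577681228
0.0164138115885826 0.0012966945801616903
180 180 0.0556 0.0449
180 188 0.051 0.0443
180 196 0.0466 0.0449
180 204 0.0424 0.0466
180 212 0.038 0.0472
180 220 0.0341 0.0496
180 228 0.0296 0.0502
180 236 0.0252 0.051
180 244 0.0211 0.0527
180 252 0.0168 0.0538
180 260 0.0127 0.0552
180 268 0.004 0.0475
180 276 -0.0012 0.0475
180 284 -0.0108 0.04
180 292 -0.0163 0.04
390 180 0.0549 0.0433
390 188 0.0507 0.0445
390 196 0.0463 0.0451
390 204 0.0424 0.0478
390 212 0.0378 0.0477
390 220 0.0335 0.0487
390 228 0.0292 0.05
390 236 0.0252 0.0518
390 244 0.0206 0.0522
390 252 0.0162 0.053
390 260 0.0117 0.0538
390 268 0.0038 0.0477
390 276 -0.003 0.0447
390 284 -0.0109 0.0403
390 292 -0.0169 0.0396
```

```bash
sleep 1
```

```text
(no output)
```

View pics/w11.png

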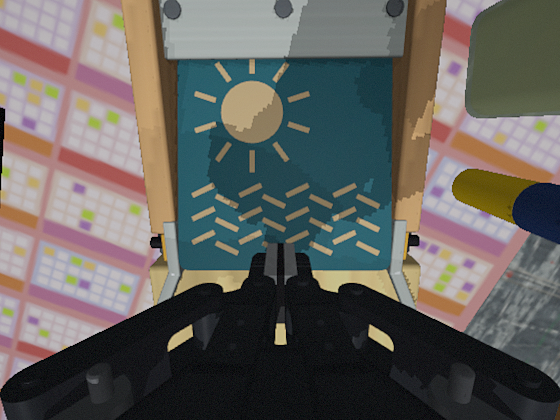

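Request:
play_rows --motion '[[[0,0,-0.015],[0,0,0]],[[0,0,-0.025],[0,0,0]],[[0,0,-0.035],[0,0,0]],[[0,0,-0.045],[0,0,0]],[[0,0,-0.055],[0,0,0]],[[0,0,-0.065],[0,0,0]],[[0,0,-0.075],[0,0,0]],[[0,0,-0.085],[0,0,0]],[[0,0,-0.0875],[0,0,0]]]'

```text
time: 24.52
tool_pos: [0.5227, 0.0028, 0.0298]
tcp_rot: [-1.566, -0.139, 0.14]
wrist_force: [1.2, 0.9, -0.2]
width: -0.003
```

```bash
python3 - <<'E'
from h import *
np.set_printoptions(precision=4,suppress=True)
s=bot.read_state();print(s['time'],s['tool_pos'],s['wrist_force'],s['width'])
p,d,T=snap('wrist','w12.png');W=cloud('wrist',d,T)
bx=np.array([-.179,.984])
B=(W[...,:2]-np.array([.526,-.0135]))@bx
for c in (200,370):
  for v in list(range(80,300,20)): print(c,v,B[v,c].round(4),W[v,c,2].round(4))
E
```

```text
24.525 [0.5227 0.0028 0.0298] [ 1.1776  0.9094 -0.245 ] -0.0033589740547449536
200 80 0.1043 0.027
200 100 0.0958 0.0268
200 120 0.087 0.0275
200 140 0.0778 0.0274
200 160 0.0683 0.0266
200 180 0.0589 0.0288
200 200 0.0488 0.0285
200 220 0.0386 0.0293
200 240 0.0275 0.0286
200 260 0.0161 0.0283
200 280 0.0004 0.0211
370 80 0.104 0.0276
370 100 0.0955 0.0275
370 120 0.0867 0.0261
370 140 0.0776 0.0272
370 160 0.068 0.0263
370 180 0.0584 0.0277
370 200 0.0484 0.0282
370 220 0.0382 0.0289
370 240 0.0273 0.0286
370 260 0.0157 0.0281
370 280 0.0014 0.0234
```

```bash
sleep 1
```

```text
(no output)
```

View pics/w12.png

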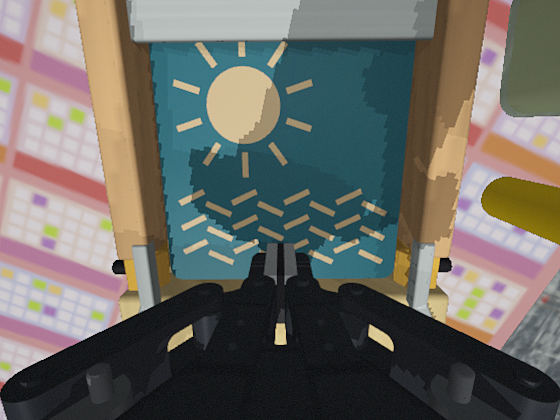

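Request:
play_rows --motion '[[[0,0,-0.005],[0,0,0]],[[0,0,-0.009],[0,0,0]],[[0,0,-0.011],[0,0,0]],[[0,0,-0.011],[0,0,0]]]'

```text
time: 25.08
tool_pos: [0.5226, 0.0029, 0.0261]
tcp_rot: [-1.566, -0.139, 0.141]
wrist_force: [-2.9, 0.4, 3.7]
width: -0.002
```

Request:
play_rows --motion '[[[0,0,-0.004],[0,0,0]],[[0,0,-0.004],[0,0,0]]]'

```text
time: 25.32
tool_pos: [0.5227, 0.0029, 0.026]
tcp_rot: [-1.566, -0.139, 0.141]
wrist_force: [-8.3, 0.7, 16.0]
width: 0.0
```

Request:
play_rows --motion '[[[0,0,0.02],[0,0,0]],[[0,0,0.1],[0,0,0]],[[0,0,0.25],[0,0,0]],[[0,0,0.4],[0,0,0]],[[0,0,0.45],[0,0,0]],[[0,0,0.45],[0,0,0]]]'

```text
time: 26.08
tool_pos: [0.5248, 0.0027, 0.2067]
tcp_rot: [-1.567, -0.144, 0.136]
wrist_force: [-0.3, -0.5, -0.7]
width: -0.003
```

```bash
python3 - <<'E'
from h import *
np.set_printoptions(precision=4,suppress=True)
s=bot.read_state();print(s['time'],s['tool_pos'],s['wrist_force'],s['width'])
p,d,T=snap('wrist','w13.png');W=cloud('wrist',d,T);np.savez('w13.npz',p=p,W=W,T=T)
for l in ['block_front','block_rear','block','step','lip_edge']:
    print(l,[(w(T,r['xyz']).round(4),round(r['conf'],2)) for r in cams.mark_of('wrist',l)[:1]])
for r in cams.regions_of('wrist','block')[:1]:
    m=r['mask'];Q=W[m];O=np.array([.526,-.0135]);bx=np.array([-.179,.984]);by=np.array([-.984,-.179])
    X=(Q[:,:2]-O)@bx;Y=(Q[:,:2]-O)@by
    A=np.c_[X,Y,np.ones(len(X))];k=np.abs(Q[:,2]-np.median(Q[:,2]))<.004;c=np.linalg.lstsq(A[k],Q[k,2],rcond=None)[0];print('plane',c,k.mean())
    print(np.percentile(X[k],[0.5,99.5]),np.percentile(Y[k],[0.5,99.5]))
n='side';p2,d,T=snap('side','sd13.png')
cv2.imwrite('pics/w13c.png',cv2.resize(p[60:320,120:450,::-1],None,fx=2.2,fy=2.2,interpolation=cv2.INTER_CUBIC))
for n in ('side','scene'):
  p2,d,T=snap(n,n+'13.png')
  for l in ['ink_blue','ink_brown','glue','solvent','tube']:
    print(l,[(w(T,r['xyz']).round(4),round(r['conf'],2)) for r in cams.mark_of(n,l)[:1]])
E
```

```text
26.075 [0.5248 0.0027 0.2067] [-0.3117 -0.5281 -0.7122] -0.002532629756252274
block_front [(array([0.5056, 0.1118, 0.0113]), 0.79)]
block_rear [(array([ 0.5298, -0.0091,  0.0137]), 0.83)]
block [(array([0.5171, 0.0512, 0.0104]), 0.97)]
step [(array([ 0.5257, -0.0151,  0.0436]), 0.67)]
lip_edge [(array([0.5058, 0.1037, 0.0287]), 0.7)]
plane [0. 0. 0.] 0.0Traceback (most recent call last):
  File "<stdin>", line 11, in <module>
    return _quantile_unchecked(
        a, q, axis, out, overwrite_input, method, keepdims, weights)
    return _ureduce(a,
                    func=_quantile_ureduce_func,
    ...<5 lines>...
                    overwrite_input=overwrite_input,
                    method=method)
    r = func(a, **kwargs)
    result = _quantile(arr,
                       quantiles=q,
    ...<2 lines>...
                       out=out,
                       weights=wgt)
    slices_having_nans = np.isnan(arr[-1, ...])
                                  ~~~^^^^^^^^^
IndexError: index -1 is out of bounds for axis 0 with size 0
```

```bash
sleep 1
python3 - <<'E'
from h import *
np.set_printoptions(precision=4,suppress=True)
z=np.load('w13.npz');p=z['p'];W=z['W'];T=z['T']
cv2.imwrite('pics/w13c.png',cv2.resize(p[100:360,120:450,::-1],None,fx=2.2,fy=2.2,interpolation=cv2.INTER_CUBIC))
O=np.array([.526,-.0135]);bx=np.array([-.179,.984]);by=np.array([-.984,-.179])
X=(W[...,:2]-O)@bx;Y=(W[...,:2]-O)@by
k=(X>.01)&(X<.11)&(abs(Y)<.052)&(W[...,2]<.04)&(W[...,2]>.005)
A=np.c_[X[k],Y[k],np.ones(k.sum())];c=np.linalg.lstsq(A,W[k][:,2],rcond=None)[0];print('plane',c,k.sum())
for n in ('side','scene'):
  p2,d,T=snap(n,n+'13.png')
  for l in ['ink_blue','ink_brown','glue','solvent','tube']:
    print(l,[(w(T,r['xyz']).round(4),round(r['conf'],2)) for r in cams.mark_of(n,l)[:1]])
E
```

```text
plane [ 0.0014 -0.0007  0.0258] 9212
ink_blue [(array([0.5347, 0.1784, 0.0001]), 0.46)]
ink_brown [(array([ 0.5484, -0.272 ,  0.0017]), 0.91)]
glue [(array([ 0.648 ,  0.0524, -0.0014]), 0.61)]
solvent [(array([0.6455, 0.1313, 0.0012]), 0.82)]
tube [(array([0.4495, 0.3615, 0.0004]), 0.63)]
ink_blue [(array([ 0.532 ,  0.1834, -0.0004]), 0.94)]
ink_brown [(array([ 0.5417, -0.2754,  0.0018]), 0.45)]
glue [(array([0.6429, 0.0527, 0.0001]), 0.65)]
solvent [(array([0.6464, 0.1293, 0.0029]), 0.61)]
tube [(array([0.4492, 0.3604, 0.0011]), 0.79)]
```

```bash
sleep 1
```

```text
(no output)
```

View pics/w13c.png

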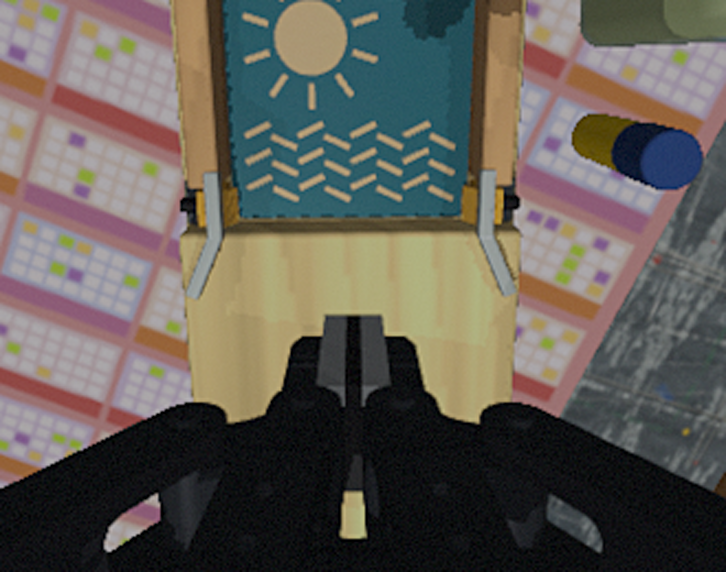

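View pics/side13.png

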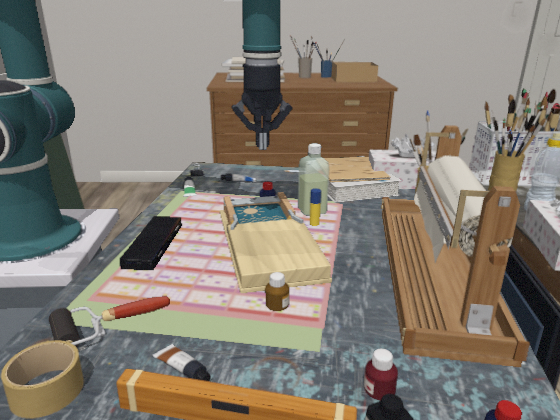

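```bash
python3 -c "
from h import *
print(bot.finish_job())"
```

```text
the job is handed in; nothing more can be done
None
```

The linocut block now lies flat on the bed floor under both catches, and I have handed the job in at about 27 s. I did it in the order asked:

1. **Tube:** I took it out of the bed and laid it on open table at about x 0.45, y 0.36 m.
2. **Block:** I pushed it sideways to square it up and centre it, then slid it along the deck from behind. Its leading edge went in under the steel lip. With it tucked, I pressed the rear edge down with the closed fingers, backed the gripper off, and handed in with the arm about 0.18 m above the bed.

Last checks before handing in:

- **Block:** its top measured level, with a slope of about 0.001, at 25.8 mm over the table; a seated block should be at 26 mm. When pressed it stopped firmly at 16 N. The networks put its front edge at bed x about 127 mm, past the lip edge.
- **Catches:** both brass noses show over the block's rear edges in the wrist picture. I judged this by eye, because the catch joints cannot be read directly.
- **Bottles and glue stick:** ink bottles, glue stick and solvent bottle are within about 5 mm of where they were first seen, which is roughly the networks' own error. All are still standing.
- **Tube:** it is still lying where I put it.

One check script failed while measuring the block because its mask had no depth readings. I repeated the check from the saved picture. No checks disagreed.

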